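# Load a laminate section under the stage clips

### The arm

A 7-joint arm with a two-finger parallel gripper is mounted at the origin on the work surface. World frame = base frame: x ahead of the robot, y to its left, z up, the work surface at z = 0. Lengths are in m, angles in rad, forces in N, time in s.
With the tool pointing down it reaches from about 0.425 to 0.875 m from the base axis. Payload 4.7 kg.
Tool frame: the origin (TCP) lies on the centre line of the jaws, within the pads' length; the fingertips stand 19 mm ahead of it and the grasp point (between the pads) is the TCP (manip.tip_extent is the distance from the TCP to the fingertips, in m); z points along the fingers, x is the direction in which the jaws open and shut, and the axes are right-handed (so a half turn about z gives the same grasp; the last joint's range is limited). The gripper opens to 87 mm and grips with 3 to 60 N. Pads are 19 mm wide; open, the fingers measure 117 mm over their backs; the gripper's body (75 mm by 190 mm) begins 51 mm behind the grasp point.
Start: joints at [-1.273, 0.321, -0.07, 1.45, 0.023, 1.371, -0.057], TCP at [0.182, 0.624, 0.242] pointing down, gripper open.
Joint ranges: [-2.86, 2.86], [-0.3, 2.09], [-1.38, 1.24], [0.06, 2.45], [-1.56, 4.7], [0.09, 2.05], [-2.69, 2.69]. Speed limits (rad/s): [2.57, 2.57, 3.14, 3.14, 3.14, 3.14, 3.14].

### API

Orientations are given as a unit quaternion [w, x, y, z].
In Python, from plant import readout, snapshot, manip, nets gives the robot as it stands.
- The arm moves only by the tool send_rows, never from a script. Its argument "plan" is one flat list of numbers, 7 for each row, row after row: the shift along the world's x, y, z in mm, then the turn, a rotation vector about the world's x, y, z in degrees, then the gripper's target within -1 to 1 (fully open at 1, half-way at 0, shut at -1). In form: [tx, ty, tz, ax, ay, az, jaw, tx, ty, tz, ax, ay, az, jaw, ...]. A call has 1 to 8 rows; each row shifts and turns the commanded pose from where the row before left it; what a row does not reach is not made up. A row lasts 1/8 s, in which the tool goes at most 62.5 mm and 10.7 degrees, less where a joint would pass 70% of its speed; a pose out of reach is approached as far as the arm can. A call with a gripper value outside its range is refused whole. The fingers move at their own pace and stop on an object; the grip force is fixed at half the most. Time passes only in rows, so rows that do not move let the fingers close. It gives the time, the measured TCP pose, the force and the opening at its end, in the units of the state.
- readout.read_state(): the state, without advancing time (a new reading comes with each control period).
- snapshot(name): name is "side" or "top"; returns a dict with "pixels" (384x512x3 uint8, red, green, blue), "z_map" (384x512 float32, m along the optical axis (not along the pixel's ray), 0 where there is no reading), "K" (3x3 intrinsics, pixels), "R" (3x3) and "t" (3): a world point X has camera coordinates R X + t. Camera axes: x right, y down, z forward; pixel columns grow to the right and rows downward; lengths in m; the calibration is good to about 2 mm. A picture is of the moment at which its call begins.
- manip.hand_in(): hands the job in, once; it reports no verdict.
Trained networks look in a picture, given as the dict that the camera call returned (one of the last four; its "shot" number tells which), for a name from the list of things; names that differ only in an ending like _2 or _b are one class to them, and where a whole thing is asked for, a point or a joint stands for the part that bears it (a point fixed in the world has none). Each returns a list of dicts, best first, with "score" (0 to 1); they miss things now and then, are a little off and sometimes report something else, mostly with a low value. They report only what shows in the picture. A call takes as long as a camera call. They do not tell look-alikes from the thing itself.
- nets.spot_in(query, picture): "pixel" ([column, row] in pixels, amid what is visible of it).
- nets.masks_of(query, picture): "region" (384x512 bool, what is visible of it) and "pixel" ([column, row] in pixels, amid what is visible of it).
- nets.spot_point(query, picture): "pixel" ([column, row] in pixels: a listed point, or the origin of a listed thing).
The state is a dict: "clock": time; "joints": joint angles; "joint_velocities": joint speeds; "joint_torque": joint torques, N m; "ee_pos": TCP position; "orientation": TCP orientation; "contact_force": force on the tool from outside, world axes, zero at the start; "torque": the same for the moment, N m; "finger_gap": finger opening in m.
Only numpy, scipy, OpenCV 4.12 (cv2) and the standard library are available. Lean on these libraries where they do the work, as an engineer would, in place of code of your own. Each camera call takes 0.05 s, during which the arm holds its last target. There are 200 camera calls.

### The job

Take the glass specimen plate from the tray by the block stuck on it, set it down flat on the deck of the inspection stage in front of the two spring clips, and slide it under both clips until it is fully home against the holder's rear ledge and both clips have snapped down behind its near edge, the block midway between the clips. Feel your way: it is glass, so do not ram it into the clips or the ledge, nor press it hard on the deck. Let go of it, and leave the foot, the tube, the adapter and the round mount on the bench where they are.

Things in the scene. Friction and masses are not known exactly. Their poses are not given: they have to be found in the camera images.
- plate: specimen plate: clear glass 50 (x) by 110 (y) by 5 mm, with a white resin block (a potted laminate section) stuck on the middle of its top, 24 (x) by 30 (y) by 20 mm high, so 25 mm high in all; 70 to 120 g. Origin: centre of the glass's underside, z up. Either way round will do.
- stage: fixed microscope stage: black deck 220 (x) by 170 (y) mm, top 36 mm above the bench. Origin: centre of its underside; x from front edge to rear (the way the plate slides in), y left, z up. On its rear half a steel specimen holder (ledge and two clips) is carried fore and aft by the drive: it stands anywhere within 20 mm of its middle setting, not measured, and does not give when pushed.
- window (a point): centre of the white round window, 48 mm across, on the deck's top: stage x 15, y 0, z 36 mm. With the holder at its middle setting a plate that is home has its centre here (stage x -5 to 35 mm over the holder's range, always y 0), its far edge against the holder's ledge (face at stage x 40 mm at the middle setting, 5 mm high, 70 mm long in y).
- clip_left (a joint): spring clip at stage y +44 mm, 10 mm wide. Value: lift (rad), 0 down, 0.047 with its bend riding on the glass, near 0 again once snapped down. At the holder's middle setting the nose tip is at stage x -32 mm, 9 mm above the deck; the underside falls at 25 degrees to the bend (x -14, 1 mm up), rises at 50 degrees to 7 mm and runs straight back to the screw at x 66 mm, 80 mm from the bend.
- clip_right (a joint): the same clip at stage y -44 mm. Each presses with 1.5 N when down, 2.5 N on the glass. A plate pushed along the deck meets both clips with its centre at stage x -48 mm (middle setting; -68 to -28 over the range), lifts them with a push of about 4 to 7 N in all, then slides on with 1 to 3 N until the bends drop behind its near edge and its far edge meets the ledge.
- tray: a shallow fixed aluminium tray with a cork floor, 150 (x) by 190 (y) mm, walls 14 mm high and 3 mm thick, floor 3 mm above the bench, on which the plate lies at the start. Origin: centre of its underside.
- foot: bystander: a brown artificial foot, 240 mm long (x, toes to +x), 84 wide, 80 high, standing on the bench. Origin: underside, under the arch.
- pylon: bystander: an aluminium shank tube 30 mm across and 240 mm long (y) with a 38 mm square clamp near each end, lying on the bench. Origin: underside, mid-length.
- adapter: bystander: a round steel tube adapter, 42 mm across the foot, 30 mm high. Origin: centre of its underside.
- puck: bystander: a round grey resin mount, 32 mm across, 20 mm high. Origin: centre of its underside.
There are look-alikes about, which are no part of the job. Of the things that look like the plate, take the one that is farthest to the robot's left at the start.

How it is judged:
On the way, in this order (a step that is already met when the one before it is completed fails the run):
1. the plate is set flat on the stage deck in front of the clips, both clips still down (z of plate in the frame of stage between 0.034 and 0.039 m and angle between plate's own z axis and vertical below 0.06 rad and x of plate in the frame of stage below -0.042 m and contact force between plate and stage above 0.2 N and value of joint each of clip_left, clip_right below 0.012 rad), for 0.1 s.
2. both clips have ridden up and lie on the glass at the same time (value of joint each of clip_left, clip_right above 0.035 rad and contact force between each of clip_left, clip_right and plate above 0.3 N), for 0.1 s.
At the end, for the whole second after the job is handed in: the plate lies flat on the deck, square within 0.03 rad, centred left to right within 5 mm, its centre at stage x -7 to 37 mm with both clips down (lift under 0.015 rad: this far in, that means home against the ledge within about 1.5 mm), released and at rest (x of plate in the frame of stage between -0.007 and 0.037 m and y of plate in the frame of stage between -0.005 and 0.005 m and z of plate in the frame of stage between 0.034 and 0.038 m and angle between plate's own z axis and vertical below 0.04 rad and angle between the y axis of plate and the y axis of stage, either way round below 0.03 rad and value of joint each of clip_left, clip_right below 0.015 rad and linear speed of plate below 0.01 m/s and angular speed of plate below 0.05 rad/s); the robot touches nothing.
It fails at once if the glass was rammed against the holder's ledge with more than 14 N (contact force between plate and holder_c0 above 14 N).
It fails at once if the glass was loaded against the stage (deck, ledge and clips, all contact forces added up) with more than 45 N (contact force between plate and stage above 45 N).
It fails at once if the foot, pylon tube, adapter or puck was moved more than 15 mm (distance of any of foot, pylon, adapter, puck from where it was at the start of the episode above 0.015 m).
It also fails if it takes over 64 s, if anything falls off the work surface, if the arm or the gripper's body presses on something with over 40 N, if the wrist force passes 120 N, or if a joint passes its speed limit or range.

## Working session

There is one attempt and no reset: what is moved stays moved. The work goes in short steps, Python scripts to look and compute and a tool call to move; the robot and the scene stay as the last step left them, time stands still between calls to the robot, and variables do not carry over. Pictures are saved under pics/ and viewed, about 8 in all and at most 12, crops included, and the job is handed in when it is done.

Besides the shell and the picture viewer there is one more tool, called after ">>>" in YAML: its name, and indented under it one key for each argument. send_rows: Moves the arm, as the interface text tells. Its arguments: {"type":"object","properties":{"plan":{"type":"array"}},"required":["plan"]}

```bash
mkdir -p pics
cat > h.py <<'E'
import numpy as np, cv2
from plant import readout, snapshot, manip, nets
def world(s,px,z=None):
    u,v=px; K,R,t=s["K"],s["R"],s["t"]
    ray=np.linalg.inv(K)@[u,v,1]
    if z is None: return R.T@(ray*s["z_map"][int(round(v)),int(round(u))]-t)
    c=-R.T@t; d=R.T@ray
    return c+d*(z-c[2])/d[2]
def cloud(s):
    K,R,t=s["K"],s["R"],s["t"]; v,u=np.mgrid[:384,:512]; z=s["z_map"]
    P=np.stack([(u-K[0,2])/K[0,0]*z,(v-K[1,2])/K[1,1]*z,z],-1)
    return (P-t)@R
def save(s,n,crop=None,f=1):
    im=s["pixels"][...,::-1]
    if crop: a,b,c,d=crop; im=im[b:d,a:c]
    cv2.imwrite("pics/"+n,cv2.resize(im,None,fx=f,fy=f,interpolation=cv2.INTER_CUBIC))
E
python3 - <<'E'
from h import *
np.set_printoptions(precision=4,suppress=True)
st=readout.read_state(); print(st)
ims=[]
for n in("top","side"):
    s=snapshot(n); ims.append(s["pixels"])
    print(n,"cam",-s["R"].T@s["t"], "axis",s["R"][2], s["K"][0,0])
    for q in("plate","stage","tray","clip_left","foot","pylon","adapter","puck"):
        for r in nets.masks_of(q,s)[:4]:
            m=r["region"]&(s["z_map"]>0); P=cloud(s)[m]
            print(n,q,round(r["score"],2),np.round(r["pixel"]),np.median(P,0) if len(P) else None,m.sum())
    for r in nets.spot_point("window",s)[:2]+nets.spot_point("stage",s)[:2]: print(r["score"],r["pixel"],world(s,r["pixel"],.036))
    save(s,n+"0.png",f=1.5)
E
```

```text
{'clock': 0.0, 'joints': array([-1.2729,  0.3218, -0.0701,  1.4516,  0.0226,  1.3708, -0.0569]), 'joint_velocities': array([-0.0014,  0.0008,  0.0011,  0.0011,  0.0006,  0.0017,  0.0012]), 'joint_torque': array([ -0.0003, -49.1308,  -0.4045, -31.251 ,  -0.064 ,   0.0442,
         0.0002]), 'ee_pos': array([0.1819, 0.6235, 0.2405]), 'orientation': array([ 0.0006,  0.8   ,  0.6   , -0.0007]), 'contact_force': array([ 0.3832, -0.5108, -0.282 ]), 'torque': array([-0.0181, -0.0087, -0.0081]), 'finger_gap': 0.08693544273561443}
top cam [0.4254 0.0089 1.3043] axis [ 0.1939  0.0097 -0.981 ] 434.5887397464309
top plate 0.92 [375. 173.] [ 0.7394 -0.3343  0.0062] 602
top plate 0.78 [341. 232.] [ 0.5616 -0.2274  0.0091] 615
top plate 0.75 [415. 204.] [ 0.639  -0.4481  0.0064] 564
top stage 0.81 [183. 232.] [0.5707 0.2383 0.0368] 4275
top stage 0.25 [302. 155.] [ 0.7943 -0.1168  0.033 ] 874
top tray 0.86 [343. 246.] [ 0.5303 -0.2251  0.0042] 2720
top clip_left 0.6 [166. 225.] [0.5848 0.2828 0.0443] 98
top foot 0.61 [105. 232.] [0.5597 0.4622 0.0458] 2083
top pylon 0.6 [304. 156.] [ 0.7942 -0.1224
[... 351 characters left out ...]
4 [251. 140.] [ 0.7389 -0.3323  0.0049] 264
side plate 0.71 [291. 162.] [ 0.5596 -0.2206  0.0084] 272
side plate 0.65 [280. 122.] [ 0.6392 -0.4451  0.0052] 230
side plate 0.55 [299. 167.] [ 0.5269 -0.2214  0.003 ] 1251
side stage 0.81 [269. 270.] [0.5711 0.2528 0.0354] 4335
side tray 0.91 [301. 167.] [ 0.5297 -0.2229  0.0031] 1281
side clip_left 0.53 [260. 276.] [0.5953 0.2786 0.0424] 137
side foot 0.87 [261. 348.] [0.5635 0.4844 0.0456] 2910
side pylon 0.76 [221. 172.] [ 0.7933 -0.1121  0.0298] 603
side adapter 0.63 [212. 248.] [0.7573 0.2079 0.0197] 196
side puck 0.51 [214. 219.] [0.7808 0.0772 0.0177] 92
0.55 [263.0, 264.4] [0.5917 0.2373 0.036 ]
0.86 [271.0, 272.2] [0.5651 0.2588 0.036 ]
```

View both.

View pics/top0.png

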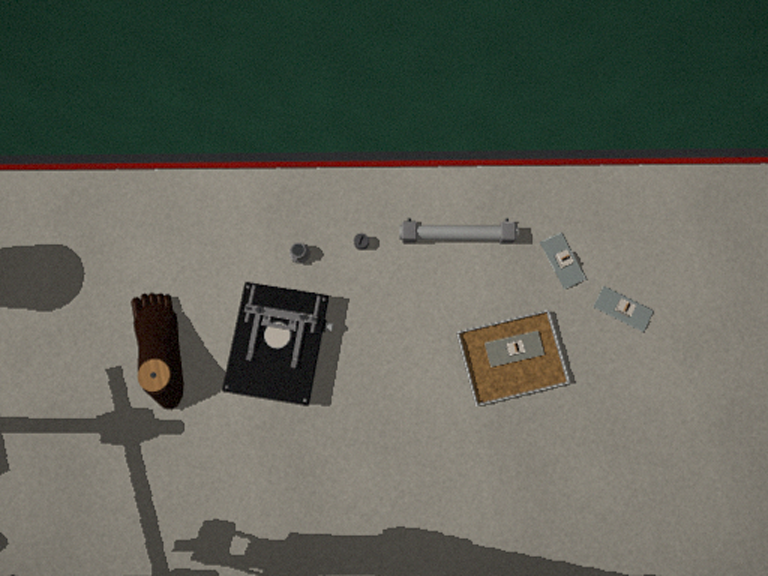

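Run:
```python
from h import *
np.set_printoptions(precision=4,suppress=True)
s=snapshot("top"); P=cloud(s)
save(s,"tray1.png",(290,140,440,290),5)
def rect(m,lab):
    Q=P[m][:,:2]*1000
    (c,sz,a)=cv2.minAreaRect(Q.astype(np.float32)); print(lab,np.array(c),np.array(sz),a,m.sum(),np.median(P[m][:,2]))
hi=(s["pixels"].min(-1)>150)
for r in nets.masks_of("plate",s)[:3]:
    m=r["region"]; rect(m&(s["z_map"]>0),"plate")
    z=P[...,2]; rect(m&(z>.018)&(z<.04),"block")
r=nets.masks_of("stage",s)[0]["region"]; z=P[...,2]
rect(r&(z>.031)&(z<.039),"stage")
rect(r&(z>.040)&(z<.05),"clips/hi")
y=P[...,1];x=P[...,0]
m=(x>.4)&(x<.72)&(y>.1)&(y<.38)&(z>.030)&(z<.039); rect(m,"deck-geo")
save(s,"stage1.png",(120,160,250,290),5)
```

```text
plate [ 641.343  -452.8297] [110.6817  52.927 ] 62.47460174560547 605 0.006305612194342831
block [ 639.7394 -452.112 ] [29.9031 25.9896] 59.247928619384766 89 0.02501995030950137
plate [ 561.6533 -230.2468] [ 49.2006 109.6889] 13.199211120605469 600 0.00919727699296595
block [ 561.2482 -230.1838] [23.539  29.9434] 15.6310453414917 86 0.02792615142124258
plate [ 742.2679 -336.9453] [112.6142  51.9812] 24.518478393554688 602 0.0061483447068594885
block [ 741.6677 -336.8568] [29.9788 25.5322] 24.99761390686035 86 0.025132957226888616
stage [571.977  234.9116] [182.0764 219.1129] 80.16792297363281 3191 0.03579350555831305
clips/hi [572.6384 239.4324] [168.1938 215.6143] 79.72706604003906 730 0.042489778309075604
deck-geo [572.4932 234.821 ] [182.0275 220.3272] 80.1427001953125 3282 0.03573368296950164
```

View pics/tray1.png

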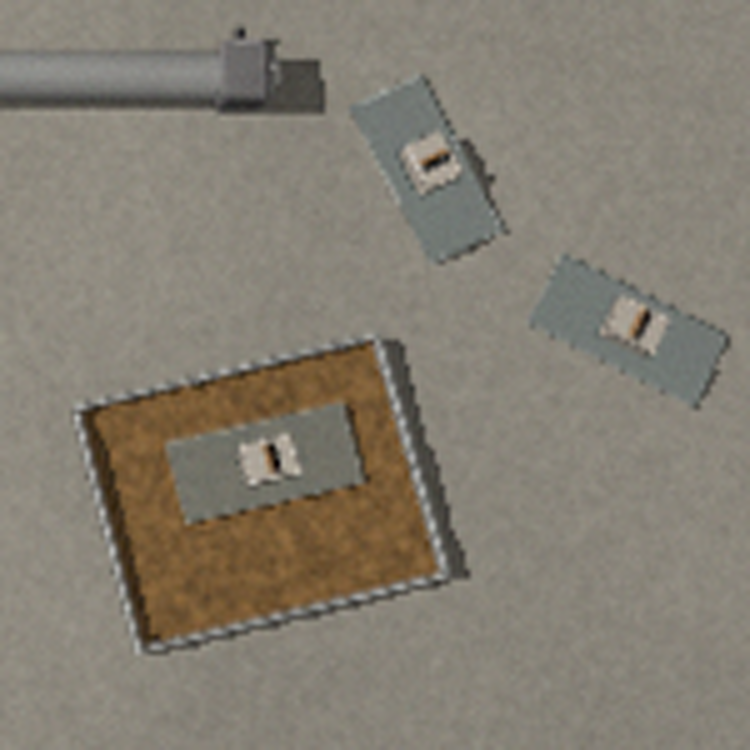

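View pics/stage1.png

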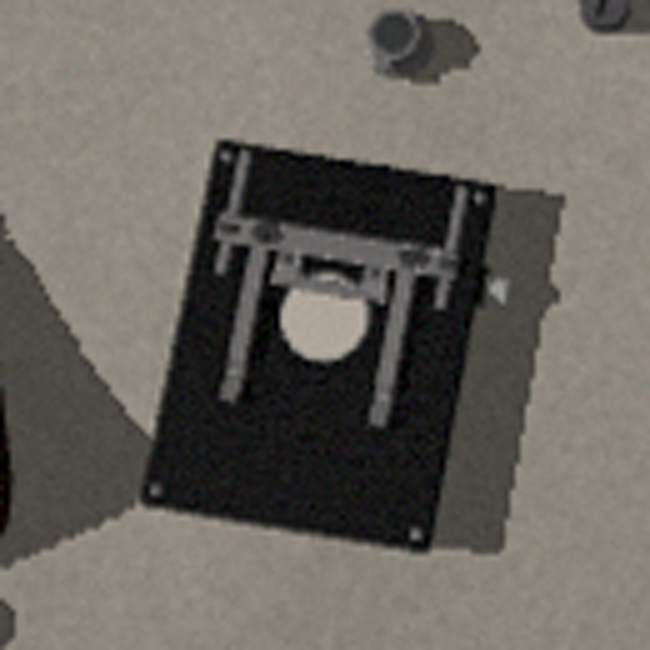

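Run:
```python
from h import *
from scipy.optimize import least_squares
np.set_printoptions(precision=4,suppress=True)
s=snapshot("top")
f=lambda u,v,z: world(s,[120+u/5-.4,160+v/5-.4],z)[:2]*1000
C=np.array([f(*p,.036) for p in[(219,141),(494,186),(428,551),(143,503)]])
M=np.array([[110,85],[110,-85],[-110,-85],[-110,85]])
def T(p,M): c,n=np.cos(p[2]),np.sin(p[2]); return M@np.array([[c,n],[-n,c]])+p[:2]
r=least_squares(lambda p:(T(p,M)-C).ravel(),[572,235,-.15]); p=r.x
print("pose",p[:2],np.degrees(p[2]),r.fun)
inv=lambda q:(q-p[:2])@np.array([[np.cos(p[2]),-np.sin(p[2])],[np.sin(p[2]),np.cos(p[2])]])
print("window",inv(f(323,318,.036)))
for n,u,v in[("tipL",230,402),("tipR",381,427)]: print(n,inv(f(u,v,.045)))
# depth profile along holder
P=cloud(s).reshape(-1,3)*1000; L=inv(P[:,:2]); z=P[:,2]-36
for y0 in(44,-44,0,20,-20):
    m=(abs(L[:,1]-y0)<4)&(abs(L[:,0])<115)&(abs(z)<60)
    b=np.arange(-60,116,6); k=np.digitize(L[m,0],b)
    print(y0,[(int(b[i-1]),round(float(np.median(z[m][k==i])),1)) for i in range(1,len(b)) if (k==i).any()])
b=np.array([[561.4,-230.2]]); 
m=(abs(L)<[130,110]).all(1)&(abs(z)<3); e=L[m]; print(np.percentile(e,[.2,99.8],0))
# side cross-check
s2=snapshot("side"); P2=cloud(s2).reshape(-1,3)*1000; L2=inv(P2[:,:2]); z2=P2[:,2]-36
m=(abs(L2)<[130,110]).all(1)&(abs(z2)<3); print("side deck",np.percentile(L2[m],[.3,99.7],0),np.median(z2[m]))
```

```text
pose [573.5263 238.5926] -9.593079326643212 [ 1.4691  0.8981  1.6972 -1.7908 -1.6215 -0.4992 -1.5448  1.3919]
window [14.2216  1.7224]
tipL [-43.3789  43.7491]
tipR [-43.458  -45.5265]
44 [(-60, 0.3), (-54, 3.2), (-48, 1.3), (-42, 6.4), (-36, 3.7), (-30, 3.1), (-24, 6.9), (-18, 7.9), (-12, 8.1), (-6, 7.6), (0, 6.1), (6, 8.6), (12, 8.4), (18, 8.5), (24, 5.1), (30, 6.3), (36, 8.0), (42, 5.2), (48, 10.5), (54, 14.1), (60, 4.3), (66, 0.2), (72, -1.5), (78, 0.5), (84, 1.2), (90, -0.6), (96, -0.4), (102, 1.6), (108, -1.9)]
-44 [(-60, 0.1), (-54, -0.2), (-48, 3.2), (-42, 6.9), (-36, 4.5), (-30, 1.9), (-24, 4.6), (-18, 8.7), (-12, 8.3), (-6, 7.4), (0, 6.3), (6, 7.3), (12, 7.6), (18, 7.0), (24, 8.4), (30, 10.6), (36, 7.9), (42, 8.5), (48, 12.2), (54, 14.2), (60, 8.1), (66, 0.5), (72, 1.3), (78, 0.2), (84, -1.1), (90, -0.2), (96, 0.8), (102, -1.5)]
0 [(-60, -1.4), (-54, 2.0), (-48, -0.6), (-42, 1.0), (-36, 0.1), (-30, 1.3), (-24, -0.4), (-18, -1.4), (-12, 0.9), (-6, -1.6), (0, 0.8), (6, -1.8), (12, -1.5), (18, 1.0), (24, 2.3), (30, 6.1), (36, -1.0), (42, -0.8), (48, 5.7), (54, 7.3), (60, 8.3),
[... 188 characters left out ...]
, 0.8), (-12, 2.7), (-6, 1.2), (0, 3.5), (6, 0.5), (12, 2.4), (18, 2.3), (24, 0.6), (30, 7.2), (36, 4.6), (42, 2.8), (48, 6.7), (54, 7.7), (60, 8.4), (66, -0.3), (72, -0.3), (78, -0.9), (84, -0.5), (90, -0.4), (96, 0.9), (102, 1.5), (108, -2.1)]
-20 [(-60, 0.5), (-54, -1.2), (-48, 0.2), (-42, -1.3), (-36, 3.2), (-30, -1.1), (-24, 1.5), (-18, -1.5), (-12, 0.0), (-6, 0.7), (0, -2.5), (6, 0.0), (12, -0.7), (18, 1.2), (24, 0.1), (30, 3.8), (36, 6.9), (42, 6.5), (48, 8.4), (54, 6.7), (60, 4.7), (66, -0.6), (72, -1.7), (78, 0.6), (84, 2.3), (90, 1.9), (96, -0.9), (102, -0.8)]
[[-110.088   -83.3742]
 [ 108.7899   86.184 ]]
side deck [[-110.0594  -84.2166]
 [ 108.1065   85.4994]] -0.3729431439435835
```

>>> send_rows:
  plan: [40,-50,0,0,0,-7,1,40,-50,0,0,0,-7,1,40,-50,0,0,0,-7,1,40,-50,0,0,0,-7,1,40,-50,0,0,0,-7,1,40,-50,0,0,0,-7,1,30,-55,0,0,0,-7,1,30,-55,0,0,0,-7,1]

```text
clock: 2.35
ee_pos: [0.477, 0.2196, 0.2419]
orientation: [-0.0, 0.988, 0.152, 0.0]
contact_force: [0.8, -0.0, -0.3]
finger_gap: 0.0869
```

>>> send_rows:
  plan: [10.5,-56,-5,0,0,-1,0,10.5,-56,-10,0,0,-1,0,10.5,-56,-15,0,0,-1,0,10.5,-56,-20,0,0,-1,0,10.5,-56,-20,0,0,0,0,10.5,-56,-20,0,0,0,0,10.5,-56,-15,0,0,0,0,11,-57.6,-10,0,0,0,0]

```text
clock: 3.35
ee_pos: [0.5609, -0.2293, 0.126]
orientation: [-0.0, 0.993, 0.12, 0.0]
contact_force: [0.7, 0.2, 0.9]
finger_gap: 0.0438
```

>>> send_rows:
  plan: [0,0,0,0,0,0,0,0,0,0,0,0,0,0]

```text
clock: 3.6
ee_pos: [0.5606, -0.2277, 0.1264]
orientation: [-0.0, 0.993, 0.119, -0.0]
contact_force: [0.7, 0.6, -0.6]
finger_gap: 0.0434
```

Run:
```python
from h import *
np.set_printoptions(precision=4,suppress=True)
s=snapshot("side"); print(readout.read_state()["ee_pos"]*1000)
P=cloud(s)*1000
for r in nets.masks_of("plate",s)[:4]:
    m=r["region"]&(P[...,2]>20)&(P[...,2]<32); m2=r["region"]&(P[...,2]<14)&(P[...,2]>4)
    if m.sum()>20: print(r["score"],r["pixel"],P[m].mean(0),cv2.minAreaRect(P[m][:,:2].astype(np.float32)),cv2.minAreaRect(P[m2][:,:2].astype(np.float32)))
save(s,"side2.png",(220,80,370,200),5)
```

```text
[ 561.0058 -226.6652  126.5865]
0.84 [289.6, 162.3] [ 560.9883 -230.7972   26.1947] ((561.8391723632812, -232.6104736328125), (23.304344177246094, 33.01046371459961), 15.222187995910645) ((560.265869140625, -229.77285766601562), (50.14094543457031, 112.9326171875), 12.676261901855469)
0.77 [251.9, 139.3] [ 741.3314 -336.8227   23.9517] ((741.206298828125, -339.4638977050781), (27.976898193359375, 32.020843505859375), 23.64358139038086) ((739.98095703125, -334.91790771484375), (107.4649658203125, 47.30718994140625), 22.170026779174805)
```

View pics/side2.png

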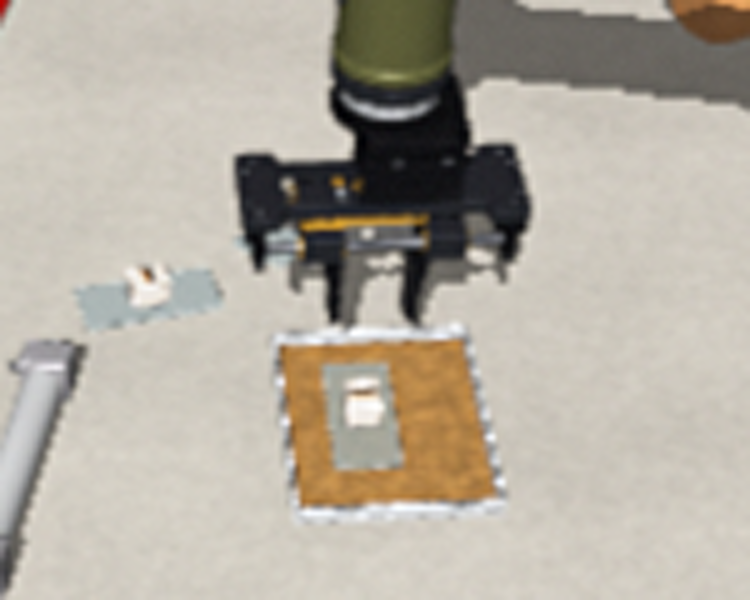

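>>> send_rows:
  plan: [0,-3,-20,0,0,0,0,0,0,-25,0,0,0,0,0,0,-25,0,0,0,0,0,0,0,0,0,0,0,0,0,0,0,0,0,0]

```text
clock: 4.32
ee_pos: [0.5609, -0.2309, 0.0569]
orientation: [0.0, 0.993, 0.12, 0.0]
contact_force: [0.4, -0.4, 0.6]
finger_gap: 0.0437
```

Run:
```python
from h import *
for i in range(3):
    snapshot("top"); s=readout.read_state(); print(s["ee_pos"]*1000,s["contact_force"])
```

```text
[ 561.33825034 -231.16876677   57.45354456] [0.3386402  0.10164805 0.33623439]
[ 561.45429795 -231.26504497   57.65755864] [-0.43267274  0.58528726  0.38114834]
[ 561.44129592 -231.33635341   57.69248671] [0.960579   0.49269645 0.29297958]
```

>>> send_rows:
  plan: [0,1,-13,0,0,0,0,0,0,-12.5,0,0,0,0,0,0,0,0,0,0,0,0,0,0,0,0,0,-1,0,0,0,0,0,0,-1,0,0,0,0,0,0,-1,0,0,0,0,0,0,-1]

```text
clock: 5.35
ee_pos: [0.5609, -0.2303, 0.0314]
orientation: [0.0, 0.993, 0.12, 0.0]
contact_force: [-0.4, -0.3, 2.0]
finger_gap: 0.0235
```

>>> send_rows:
  plan: [0,0,10,0,0,0,-1,0,0,25,0,0,0,-1,0,0,30,0,0,0,-1,0,0,25,0,0,0,-1,0,20,0,0,0,-1,-1,-4,35,0,0,0,-1.4,-1,-6,45,0,0,0,-2,-1,-6,45,0,0,0,-2,-1]

```text
clock: 6.35
ee_pos: [0.5443, -0.084, 0.1216]
orientation: [-0.0, 0.998, 0.063, 0.0]
contact_force: [0.4, 0.6, -1.9]
finger_gap: 0.0234
```

>>> send_rows:
  plan: [-6,45,0,0,0,-2,-1,-6,45,0,0,0,-2,-1,-6,45,0,0,0,-2,-1,-6,45,0,0,0,-3,-1,-6,45,0,0,0,-3,-1,-6,45,0,0,0,-3,-1,-6,35,0,0,0,-2,-1,-5,32,0,0,0,0,-1]

```text
clock: 7.35
ee_pos: [0.4972, 0.2532, 0.1216]
orientation: [-0.0, 0.996, -0.084, 0.0]
contact_force: [0.4, 0.4, -0.8]
finger_gap: 0.0238
```

>>> send_rows:
  plan: [0,0,0,0,0,0,-1,0,0,0,0,0,0,-1,0,0,0,0,0,0,-1]

```text
clock: 7.72
ee_pos: [0.4981, 0.2503, 0.1213]
orientation: [0.0, 0.996, -0.085, 0.0]
contact_force: [0.7, -0.2, -1.1]
finger_gap: 0.0238
```

Run:
```python
from h import *
np.set_printoptions(precision=4,suppress=True)
s=snapshot("side"); st=readout.read_state(); print(st["ee_pos"]*1000,st["orientation"],st["contact_force"],st["torque"],st["finger_gap"])
P=cloud(s)*1000
for r in nets.masks_of("plate",s)[:4]:
    m=r["region"]&(s["z_map"]>0)
    print(r["score"],r["pixel"],np.percentile(P[m],[1,50,99],0),cv2.minAreaRect(P[m][:,:2].astype(np.float32)))
save(s,"side3.png",(180,180,340,330),5)
```

```text
[498.078  250.413  121.2468] [ 0.0001  0.9964 -0.0853  0.0001] [ 0.4443 -1.1268 -1.4977] [-0.0518  0.0514  0.0527] 0.023590791669767314
0.84 [251.8, 137.9] [[ 688.5483 -375.5531   -1.9326]
 [ 739.649  -333.4166    5.1723]
 [ 792.9076 -299.6081   27.082 ]] ((741.821044921875, -339.606201171875), (110.56262969970703, 58.619117736816406), 23.97591209411621)
0.64 [276.8, 122.5] [[ 597.6164 -506.1823   -3.2704]
 [ 640.4927 -442.2113    4.3473]
 [ 683.775  -395.7028   27.7056]] ((642.6668090820312, -454.59832763671875), (116.01764678955078, 61.056888580322266), 60.337947845458984)
0.59 [290.4, 267.4] [[476.6208 205.1443  92.1709]
 [501.5043 269.7188  97.9278]
 [527.9794 304.1683 120.0571]] ((501.46044921875, 254.8279571533203), (102.7059326171875, 53.64156723022461), 88.61895751953125)
```

View pics/side3.png

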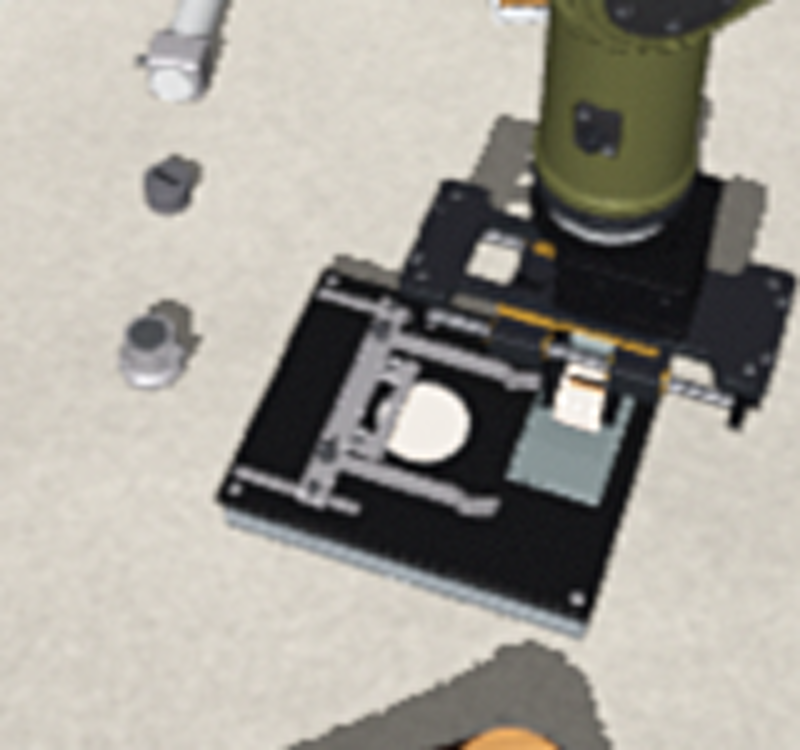

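>>> send_rows:
  plan: [0,1.4,-15,0,0,0,-1,0,0,-20,0,0,0,-1,0,0,-12,0,0,0,-1,0,0,-5,0,0,0,-1,0,0,0,0,0,0,-1,0,0,0,0,0,0,-1]

```text
clock: 8.57
ee_pos: [0.4981, 0.2535, 0.0697]
orientation: [-0.0, 0.996, -0.084, 0.0]
contact_force: [-0.7, 0.3, -1.4]
finger_gap: 0.0237
```

>>> send_rows:
  plan: [0,0,-1,0,0,0,-1,0,0,-1,0,0,0,-1,0,0,-1,0,0,0,-1,0,0,0,0,0,0,-1]

```text
clock: 9.07
ee_pos: [0.4976, 0.2532, 0.066]
orientation: [0.0, 0.996, -0.084, -0.0]
contact_force: [1.0, 0.2, -1.5]
finger_gap: 0.0239
```

>>> send_rows:
  plan: [0,0,-1,0,0,0,-1,0,0,0,0,0,0,-1]

```text
clock: 9.32
ee_pos: [0.4976, 0.2532, 0.065]
orientation: [0.0, 0.996, -0.084, -0.0]
contact_force: [0.5, -0.4, -0.9]
finger_gap: 0.0239
```

>>> send_rows:
  plan: [0,0,-0.7,0,0,0,-1,0,0,0,0,0,0,-1]

```text
clock: 9.57
ee_pos: [0.4977, 0.2533, 0.0644]
orientation: [-0.0, 0.996, -0.084, 0.0]
contact_force: [-1.4, 0.4, -0.2]
finger_gap: 0.0236
```

>>> send_rows:
  plan: [0,0,-0.7,0,0,0,-1,0,0,0,0,0,0,-1]

```text
clock: 9.82
ee_pos: [0.4982, 0.2535, 0.0644]
orientation: [-0.0, 0.996, -0.084, 0.0]
contact_force: [-0.8, -1.0, 5.0]
finger_gap: 0.0238
```

>>> send_rows:
  plan: [0,0,0.3,0,0,0,-1,0,0,0,0,0,0,-1]

```text
clock: 10.07
ee_pos: [0.4981, 0.2535, 0.0644]
orientation: [-0.0, 0.996, -0.084, 0.001]
contact_force: [0.5, 0.7, 3.5]
finger_gap: 0.0242
```

Run:
```python
from h import *
st=readout.read_state(); print(st["ee_pos"]*1000,st["contact_force"])
a=snapshot("top"); b=snapshot("side")
f=lambda s,c:cv2.resize(s["pixels"][c[1]:c[3],c[0]:c[2],::-1],None,fx=5,fy=5,interpolation=cv2.INTER_CUBIC)
cv2.imwrite("pics/two4.png",np.hstack([f(a,(135,180,215,280)),f(b,(225,225,305,325))]))
for n,s in(("t",a),("s",b)): np.savez(n+"4.npz",**{k:s[k] for k in("pixels","z_map","K","R","t")})
```

```text
[498.14826184 253.54762368  64.39865891] [0.5184068  0.66163174 3.52259116]
```

View pics/two4.png

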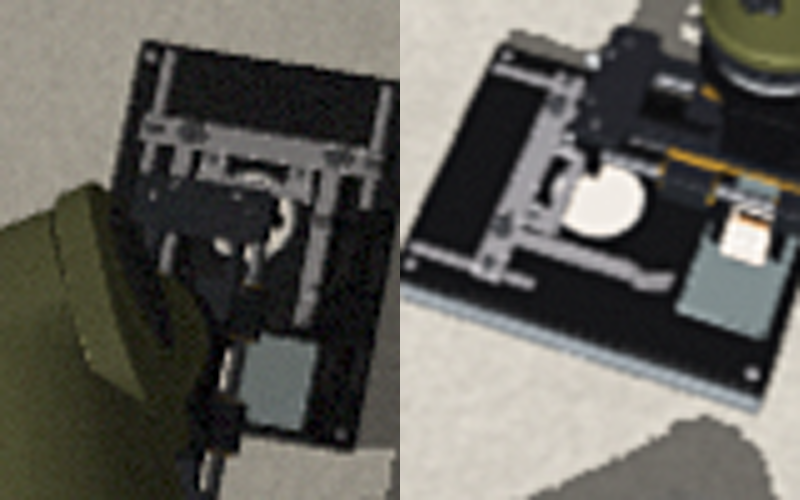

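Run:
```python
from h import *
np.set_printoptions(precision=1,suppress=True)
a=dict(np.load("t4.npz")); b=dict(np.load("s4.npz")); th=np.radians(-9.7)
def st(s,o,u,v,z):
    p=world(s,[o[0]+u/5-.4,o[1]+v/5-.4],z)[:2]*1000-[573.5,238.6]
    return p@np.array([[np.cos(th),-np.sin(th)],[np.sin(th),np.cos(th)]])
ta=(135,180); tb=(225-80,225)  # side crop starts at u=400 in montage
for n,u,v,z in[("plate far-right",320,340,.041),("plate near-right",303,432,.041),("tipR left",294,324,.045),("tipR right",311,327,.045),("clipR mid L",316,190,.044),("clipR mid R",333,193,.044),("deck edge right",352,449,.036),("deck rear-left",143,40,.036)]: print("top",n,st(a,ta,u,v,z))
for n,u,v,z in[("plate far-left",678,310,.041),("plate near-left",767,340,.041),("tipL out",668,290,.045),("tipL in",672,274,.045),("clipL mid out",590,268,.044),("deck near-left",755,412,.036),("deck rear-right",507,44,.036),("window",600,200,.036)]: print("side",n,st(b,tb,u,v,z))
# plate mask edges, dense
for n,s in(("t",a),("s",b)):
    hsv=cv2.cvtColor(s["pixels"],cv2.COLOR_RGB2HSV)
    v,u=np.mgrid[:384,:512]; K,R,t=s["K"],s["R"],s["t"]; 
    ray=np.stack([(u-K[0,2])/K[0,0],(v-K[1,2])/K[1,1],np.ones(u.shape)],-1)@R; c=-R.T@t
    W=(c+ray*((.041-c[2])/ray[...,2])[...,None])[...,:2]*1000-[573.5,238.6]
    L=W@np.array([[np.cos(th),-np.sin(th)],[np.sin(th),np.cos(th)]])
    g=s["pixels"].astype(int).sum(-1); 
    for lo in((-95,-90),(-85,-80),(-70,-65),(-60,-55)):
        m=(L[...,0]>lo[0])&(L[...,0]<lo[1])&(abs(L[...,1])<75)
        y=L[...,1][m]; gg=g[m]; o=np.argsort(y); 
        print(n,lo,[(int(k),int(np.median(gg[(y>=k)&(y<k+3)]))) for k in (range(-66,-45,3) if n=="t" else range(45,69,3)) if ((y>=k)&(y<k+3)).any()])
```

```text
top plate far-right [-49.2 -54.4]
top plate near-right [-102.4  -54.7]
top tipR left [-42.8 -38.4]
top tipR right [-42.9 -48.5]
top clipR mid L [ 36.1 -36. ]
top clipR mid R [ 36.  -46.2]
top deck edge right [-107.3  -83.7]
top deck rear-left [109.1  84.8]
side plate far-left [-50.7  55.9]
side plate near-left [-101.7   57. ]
side tipL out [-42.3  48.2]
side tipL in [-41.3  37.9]
side clipL mid out [ 2.9 49.2]
side deck near-left [-107.    97.2]
side deck rear-right [103.7 -85.2]
side window [13.6  0.8]
t (-95, -90) [(-66, 56), (-63, 49), (-60, 55), (-57, 90), (-54, 256), (-51, 322), (-48, 315)]
t (-85, -80) [(-66, 48), (-63, 25), (-60, 36), (-57, 41), (-54, 174), (-51, 325), (-48, 316)]
t (-70, -65) [(-66, 38), (-63, 76), (-60, 73), (-57, 59), (-54, 210), (-51, 327), (-48, 311)]
t (-60, -55) [(-66, 69), (-63, 64), (-60, 59), (-57, 99), (-54, 339), (-51, 318), (-48, 324)]
s (-95, -90) [(45, 410), (48, 414), (51, 420), (54, 397), (57, 177), (60, 59), (63, 65), (66, 64)]
s (-85, -80) [(45, 413), (48, 409), (51, 415), (54, 420), (57, 133), (60, 48), (63, 59), (66, 71)]
s (-70, -65) [(45, 407), (48, 419), (51, 445), (54, 445), (57, 181), (60, 53), (63, 56), (66, 65)]
s (-60, -55) [(45, 413), (48, 419), (51, 441), (54, 450), (57, 184), (60, 45), (63, 60), (66, 65)]
```

>>> send_rows:
  plan: [0,-0.7,0.3,0,0,0,-1,0,-0.8,0,0,0,0,-1,4.9,-0.8,0,0,0,0,-1,4.9,-0.9,0,0,0,0,-1,0,0,0,0,0,0,-1]

```text
clock: 10.8
ee_pos: [0.508, 0.2498, 0.0644]
orientation: [0.0, 0.996, -0.084, 0.0]
contact_force: [0.4, -0.1, 4.7]
finger_gap: 0.0238
```

>>> send_rows:
  plan: [2,-0.3,0,0,0,0,-1,2,-0.4,0,0,0,0,-1,2,-0.3,0,0,0,0,-1]

```text
clock: 11.18
ee_pos: [0.513, 0.2491, 0.0644]
orientation: [0.0, 0.996, -0.084, -0.0]
contact_force: [-1.1, -0.6, 6.4]
finger_gap: 0.0238
```

>>> send_rows:
  plan: [1,-0.2,0,0,0,0,-1,1,-0.2,0,0,0,0,-1,1,-0.1,0,0,0,0,-1]

```text
clock: 11.55
ee_pos: [0.5152, 0.2489, 0.0644]
orientation: [0.0, 0.996, -0.084, -0.001]
contact_force: [-4.5, -0.4, 8.8]
finger_gap: 0.0239
```

>>> send_rows:
  plan: [1,-0.2,0.3,0,0,0,-1,1,-0.2,0.2,0,0,0,-1]

```text
clock: 11.8
ee_pos: [0.5165, 0.2486, 0.0645]
orientation: [0.0, 0.996, -0.084, -0.002]
contact_force: [-4.0, 0.4, 6.0]
finger_gap: 0.0237
```

>>> send_rows:
  plan: [1,-0.1,0.2,0,0,0,-1,1,-0.2,0.2,0,0,0,-1]

```text
clock: 12.05
ee_pos: [0.5181, 0.2483, 0.0645]
orientation: [0.0, 0.996, -0.084, -0.002]
contact_force: [-4.1, 0.9, 3.9]
finger_gap: 0.0237
```

>>> send_rows:
  plan: [1,-0.2,0.1,0,0,0,-1,1,-0.2,0,0,0,0,-1,1,-0.1,0,0,0,0,-1]

```text
clock: 12.42
ee_pos: [0.5226, 0.247, 0.0645]
orientation: [0.001, 0.996, -0.084, -0.001]
contact_force: [-4.2, -0.2, -0.4]
finger_gap: 0.024
```

>>> send_rows:
  plan: [1,-0.2,0,0,0,0,-1,1,-0.2,0,0,0,0,-1,1,-0.1,0,0,0,0,-1]

```text
clock: 12.8
ee_pos: [0.5264, 0.2461, 0.0646]
orientation: [0.001, 0.996, -0.084, -0.0]
contact_force: [-0.7, -0.2, -5.9]
finger_gap: 0.0237
```

>>> send_rows:
  plan: [1,-0.2,0,0,0,0,-1,1,-0.2,0,0,0,0,-1,1,-0.1,0,0,0,0,-1]

```text
clock: 13.18
ee_pos: [0.5294, 0.2462, 0.0651]
orientation: [0.0, 0.996, -0.084, -0.0]
contact_force: [-0.7, 0.3, -6.2]
finger_gap: 0.0239
```

>>> send_rows:
  plan: [1,-0.2,-0.4,0,0,0,-1,1,-0.2,-0.3,0,0,0,-1,1,-0.1,0,0,0,0,-1]

```text
clock: 13.55
ee_pos: [0.5325, 0.2459, 0.0646]
orientation: [0.0, 0.996, -0.084, 0.0]
contact_force: [-0.9, 0.7, -6.7]
finger_gap: 0.0237
```

>>> send_rows:
  plan: [2,-0.3,0,0,0,0,-1,2,-0.4,0,0,0,0,-1,2,-0.3,0,0,0,0,-1,2,-0.3,0,0,0,0,-1]

```text
clock: 14.05
ee_pos: [0.5406, 0.2446, 0.0646]
orientation: [0.0, 0.996, -0.084, 0.0]
contact_force: [-1.0, -0.1, -6.8]
finger_gap: 0.0237
```

>>> send_rows:
  plan: [2,-0.3,-0.3,0,0,0,-1,2,-0.4,-0.2,0,0,0,-1,2,-0.3,0,0,0,0,-1,2,-0.4,0,0,0,0,-1]

```text
clock: 14.55
ee_pos: [0.5488, 0.2434, 0.0645]
orientation: [-0.0, 0.996, -0.084, 0.0]
contact_force: [-0.3, 0.3, -3.2]
finger_gap: 0.0242
```

>>> send_rows:
  plan: [2,-0.3,0,0,0,0,-1,2,-0.4,0,0,0,0,-1,2,-0.3,0,0,0,0,-1,2,-0.4,0,0,0,0,-1]

```text
clock: 15.05
ee_pos: [0.5568, 0.2419, 0.0645]
orientation: [-0.0, 0.996, -0.084, 0.0]
contact_force: [-2.4, -0.3, 0.4]
finger_gap: 0.0236
```

>>> send_rows:
  plan: [2,-0.3,0,0,0,0,-1,2,-0.4,0,0,0,0,-1,2,-0.3,0,0,0,0,-1,2,-0.4,0,0,0,0,-1,2,-0.3,0,0,0,0,-1,2,-0.4,0,0,0,0,-1]

```text
clock: 15.8
ee_pos: [0.5688, 0.2398, 0.0644]
orientation: [-0.0, 0.996, -0.084, 0.0]
contact_force: [-2.6, 1.1, 5.4]
finger_gap: 0.0237
```

>>> send_rows:
  plan: [1,-0.2,0,0,0,0,-1,1,-0.2,0,0,0,0,-1,1,-0.1,0,0,0,0,-1]

```text
clock: 16.18
ee_pos: [0.5718, 0.2392, 0.0644]
orientation: [-0.0, 0.996, -0.084, 0.0]
contact_force: [-3.1, -0.2, 4.9]
finger_gap: 0.0235
```

>>> send_rows:
  plan: [1,-0.2,0.1,0,0,0,-1,1,-0.1,0.1,0,0,0,-1]

```text
clock: 16.42
ee_pos: [0.5751, 0.2383, 0.0645]
orientation: [0.0, 0.996, -0.084, 0.002]
contact_force: [2.9, -0.2, 1.0]
finger_gap: 0.024
```

>>> send_rows:
  plan: [1,-0.2,0.1,0,0,0,-1,0.5,-0.1,0,0,0,0,-1]

```text
clock: 16.68
ee_pos: [0.5757, 0.2381, 0.0645]
orientation: [0.0, 0.996, -0.084, 0.001]
contact_force: [2.1, -0.2, 2.1]
finger_gap: 0.0236
```

>>> send_rows:
  plan: [0.5,-0.1,0,0,0,0,-1,0.5,-0.1,0,0,0,0,-1]

```text
clock: 16.92
ee_pos: [0.5759, 0.2381, 0.0644]
orientation: [0.0, 0.996, -0.084, -0.0]
contact_force: [1.3, -1.2, 3.3]
finger_gap: 0.0235
```

>>> send_rows:
  plan: [0.5,-0.1,0,0,0,0,-1,0.5,-0.1,0,0,0,0,-1]

```text
clock: 17.18
ee_pos: [0.5762, 0.2382, 0.0644]
orientation: [0.0, 0.996, -0.084, -0.001]
contact_force: [-2.4, -1.3, 5.9]
finger_gap: 0.0237
```

>>> send_rows:
  plan: [0.5,-0.1,0,0,0,0,-1,0.5,-0.1,0,0,0,0,-1]

```text
clock: 17.42
ee_pos: [0.5763, 0.2383, 0.0644]
orientation: [0.0, 0.996, -0.084, -0.002]
contact_force: [-4.1, -1.1, 7.5]
finger_gap: 0.0237
```

Run:
```python
from h import *
st=readout.read_state(); print(st["ee_pos"]*1000,st["contact_force"],st["torque"])
a=snapshot("top"); b=snapshot("side")
f=lambda s,c:cv2.resize(s["pixels"][c[1]:c[3],c[0]:c[2],::-1],None,fx=5,fy=5,interpolation=cv2.INTER_CUBIC)
cv2.imwrite("pics/two5.png",np.hstack([f(a,(135,180,215,280)),f(b,(225,225,305,325))]))
```

```text
[576.32666427 238.26134988  64.42747107] [-4.06488434 -1.14282893  7.5483622 ] [-0.45084459  0.90988076  0.12496703]
```

View pics/two5.png

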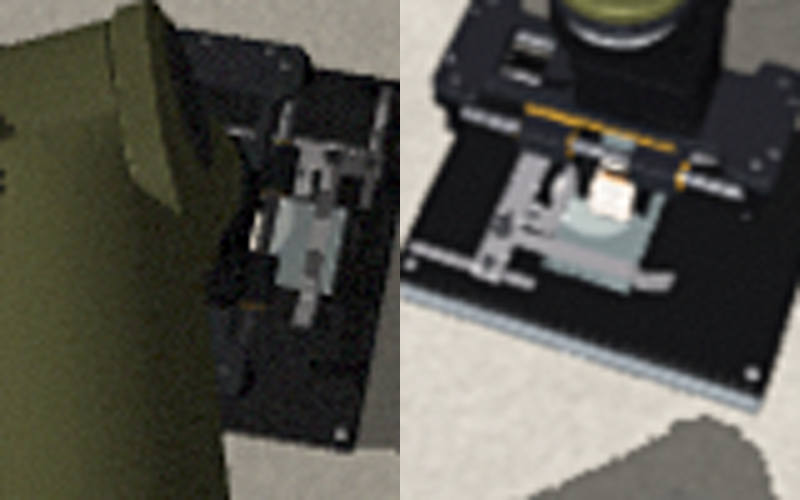

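>>> send_rows:
  plan: [-1,0.2,0.3,0,0,0,-1,-0.5,0.1,0.2,0,0,0,-1,0,0,0,0,0,0,-0.31,0,0,0,0,0,0,-0.31,0,0,0,0,0,0,-0.31]

```text
clock: 18.15
ee_pos: [0.5762, 0.2383, 0.0646]
orientation: [0.0, 0.996, -0.084, -0.0]
contact_force: [0.2, 0.2, -0.4]
finger_gap: 0.0299
```

>>> send_rows:
  plan: [0,0,5,0,0,0,-0.31,0,0,10,0,0,0,-0.31,0,0,20,0,0,0,-0.31,0,0,40,0,0,0,-0.31,0,0,50,0,0,0,-0.31,0,0,50,0,0,0,-0.31]

```text
clock: 18.9
ee_pos: [0.5765, 0.238, 0.2432]
orientation: [-0.001, 0.996, -0.084, 0.001]
contact_force: [0.5, -0.7, 0.2]
finger_gap: 0.0302
```

>>> send_rows:
  plan: [-10,-50,0,0,0,0,-0.31,-10,-50,0,0,0,0,-0.31,-10,-50,0,0,0,0,-0.31,-10,-50,0,0,0,0,-0.31,0,-50,0,0,0,0,-0.31,0,-50,0,0,0,0,-0.31,0,-50,0,0,0,0,-0.31,0,0,0,0,0,0,-0.31]

```text
clock: 19.9
ee_pos: [0.5358, -0.1176, 0.2419]
orientation: [0.001, 0.996, -0.089, 0.001]
contact_force: [0.4, -0.1, -0.0]
finger_gap: 0.0297
```

Run:
```python
from h import *
np.set_printoptions(precision=1,suppress=True)
st=readout.read_state(); print(st["clock"],st["ee_pos"]*1000)
s=snapshot("top"); save(s,"top6.png",(135,180,235,280),6)
th=np.radians(-9.7); P=cloud(s).reshape(-1,3)*1000
L=(P[:,:2]-[573.5,238.6])@np.array([[np.cos(th),-np.sin(th)],[np.sin(th),np.cos(th)]]); z=P[:,2]-36
m=(abs(L)<40).all(1)&(z>20)&(z<32); print("block",cv2.minAreaRect(L[m].astype(np.float32)),np.median(z[m]))
for y0 in(44,-44):
    m=(abs(L[:,1]-y0)<3.5)&(abs(z)<25)
    print(y0,[(a,round(float(np.mean(z[m&(L[:,0]>=a)&(L[:,0]<a+8)])),1)) for a in range(-40,30,8)])
for q in("adapter","puck","pylon","foot"):
    for r in nets.masks_of(q,s)[:1]: print(q,r["score"],r["pixel"])
```

```text
19.9 [ 535.8 -117.6  241.9]
block ((2.7936038970947266, -0.42769432067871094), (30.701091766357422, 23.243091583251953), 89.217041015625) 25.16325311752469
44 [(-40, 3.5), (-32, 3.8), (-24, 7.3), (-16, 6.6), (-8, 7.0), (0, 8.9), (8, 10.6), (16, 8.0), (24, 7.9)]
-44 [(-40, 3.8), (-32, 4.8), (-24, 7.7), (-16, 7.7), (-8, 6.8), (0, 9.3), (8, 9.8), (16, 10.0), (24, 7.1)]
puck 0.75 [105.9, 233.2]
pylon 0.77 [305.0, 154.0]
foot 0.89 [103.6, 232.9]
```

View pics/top6.png

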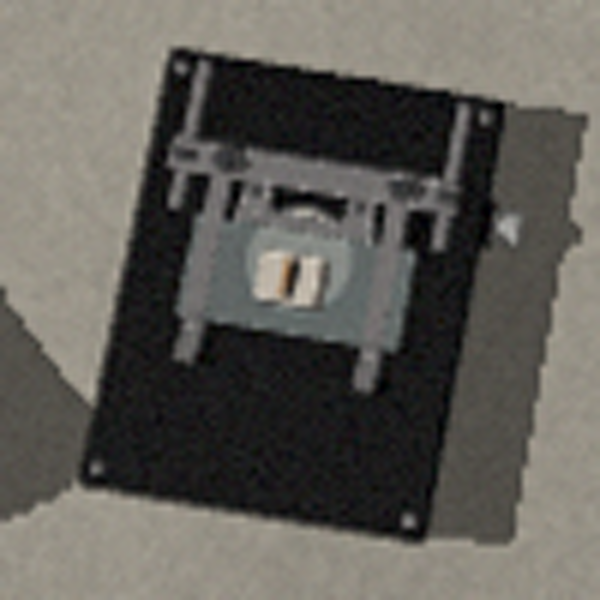

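Run:
```python
from h import *
th=np.radians(-9.7); c,n=np.cos(th),np.sin(th)
def rect(s,z,x,y):
    xy=np.array([573.5,238.6])+np.stack([x*c-y*n,x*n+y*c],-1)
    W=np.concatenate([xy/1000,np.full(x.shape+(1,),z)],-1)@s["R"].T+s["t"]
    uv=W@s["K"].T; uv=uv[...,:2]/uv[...,2:]
    return cv2.remap(cv2.cvtColor(s["pixels"],cv2.COLOR_RGB2GRAY),uv.astype(np.float32),None,cv2.INTER_CUBIC).astype(float)
def edges(p,y,k=4):
    g=np.gradient(cv2.GaussianBlur(p[None],(0,0),4).ravel()); i=[j for j in range(3,len(g)-3) if abs(g[j])==abs(g[j-3:j+4]).max() and abs(g[j])>.8]
    return [(round(float(y[j]),1),round(float(g[j]*4))) for j in i]
yy=np.arange(-100,100,.25)
for name in("top","side"):
    s=snapshot(name); print(name)
    for lab,z,x0,x1 in(("glass near",.041,-20,-12),("glass mid",.041,-10,0),("noses",.043,-36,-30),("clip arms",.044,0,20),("deck front",.036,-100,-70),("deck rear",.036,75,100),("blocktop",.061,-6,10)):
        x,y=np.meshgrid(np.arange(x0,x1,.5),yy,indexing="ij"); print(lab,edges(np.median(rect(s,z,x,y),0),yy))
```

```text
top
glass near [(-86.0, -17), (-55.2, 17), (42.2, 5), (54.8, -17), (84.8, 25)]
glass mid [(-86.0, -14), (-61.0, -4), (-55.2, 23), (-50.8, -4), (-15.2, -5), (-10.0, 18), (-4.8, 4), (-1.0, -21), (6.5, 11), (10.8, 5), (18.5, -17), (42.0, 4), (55.0, -20), (84.8, 27), (90.0, -4)]
noses [(-86.2, -15), (-54.5, -6), (-48.8, 19), (-37.0, -22), (34.0, -5), (40.0, 20), (51.2, -19), (56.0, 5), (84.2, 26), (89.0, -4)]
clip arms [(-86.0, -15), (-56.0, 18), (-25.5, 9), (-16.5, -14), (-11.8, 22), (-0.5, -34), (4.0, 29), (18.5, -10), (25.0, -10), (41.5, 4), (54.2, -21), (83.5, 26)]
deck front [(-85.2, -17), (-80.8, 5), (85.8, 12)]
deck rear [(-85.5, -17), (-67.5, 20), (-61.5, -25), (64.5, 19), (71.0, -24), (85.8, 27)]
blocktop [(-88.5, -15), (-58.8, 20), (-25.8, 8), (-19.8, -13), (-14.5, 24), (-4.0, -36), (0.8, 29), (15.0, -11), (19.0, -8), (37.2, 4), (50.5, -21), (79.2, 24)]
side
glass near [(-95.2, -20), (-80.5, -16), (-57.2, 18), (-40.5, -4), (55.5, -30), (91.8, 25), (97.2, -6)]
glass mid [(-93.2, -21), (-80.8, -15), (-56.8, 20), (-40.8, -4), (-24.8, 8), (-18.5, -11), (-14.5, 5), (-6.5, 3), (4.2, 8), (11.5, -11), (19.5, -6), (37.0, 4), (55.5, -28), (91.5, 25)]
noses [(-93.0, -21), (-79.2, -15), (-49.0, 22), (-37.5, -23), (38.8, 24), (44.5, -3), (50.2, -24), (92.5, 25), (98.2, -7)]
clip arms [(-92.5, -22), (-78.5, -15), (-54.8, 19), (-38.2, -4), (-27.5, 19), (-17.2, -32), (-11.8, 30), (13.0, -11), (29.0, -10), (38.0, 4), (51.0, -4), (57.2, -23), (93.0, 25), (98.5, -4)]
deck front [(-97.8, -19), (-84.0, -14), (89.0, 25), (94.8, -6), (98.2, 11)]
deck rear [(-97.8, -20), (-84.2, -15), (-70.5, 22), (-62.8, -26), (62.0, 25), (69.0, -30), (89.0, 24), (94.8, -5), (98.2, 9)]
blocktop [(-80.0, -21), (-67.2, -15), (-44.0, 20), (-27.2, -4), (-16.5, 19), (-7.0, -34), (-1.2, 30), (23.5, -14), (38.0, -9), (47.0, 4), (66.0, -25), (98.2, 7)]
```

Run:
```python
from h import *
np.set_printoptions(precision=3,suppress=True)
s=snapshot("side")
for q in("foot","pylon","adapter","puck"):
    for r in nets.masks_of(q,s)[:1]: print(q,r["score"],r["pixel"],np.median(cloud(s)[r["region"]&(s["z_map"]>0)],0))
print(readout.read_state()["clock"],manip.hand_in())
```

```text
foot 0.84 [259.1, 350.0] [0.564 0.484 0.044]
pylon 0.97 [221.7, 174.6] [ 0.793 -0.107  0.031]
adapter 0.75 [212.0, 250.0] [0.756 0.209 0.025]
puck 0.48 [210.9, 221.2] [0.78  0.079 0.018]
the job is handed in; nothing more can be done
20.5 None
```

The plate is home under both clips and released, and I handed the job in at about 20.5 s. I took the plate in the tray, the farthest left of the three look-alikes, by its block. I set it on the deck at stage x ≈ -77 mm and slid it in by feel.

- **Sliding in:** the push against the clips was about 4 N. The pull then reversed as the clips snapped down, and I stopped at the ledge with about 4 N on the wrist. The upward force never went above about 9 N. While the plate was riding under the clips I carried it slightly high for about 15 mm, up to about 0.7 mm, with the clips pressing about 5 N down on it. I lowered it once I saw the force.
- **Final position:** the block is at stage x ≈ 2.8 mm; the ledge position worked out from the clip tips would put it at 3.6 mm. It is square within about 1°.
- **Clips:** both noses hang past the near edge. The depth readings put the noses up to 3 mm above the starting ones, but those readings scatter by a few mm. I judge the clips down from the picture and the snap in the force.
- **Left-right centring:** the readings disagree a little. The two cameras put the plate 0.4 to 1.5 mm right of centre, depending on the reference. An eyeball estimate from the picture gave 2 to 3 mm. All are inside the 5 mm limit.
- **Bystanders:** the side camera finds the foot, tube, adapter and round mount within about 5 mm of where they started, which is the scatter of the measurement. The last top-view search missed the adapter and mistook the foot for the mount.

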